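# Set up the drip coffee maker on its cup

### The job

The single-cup drip coffee maker has been washed and its parts lie about the worktop: build it up again from the bottom, ready for the next brew. Stand the cup upright in the middle of the saucer where the saucer lies, seat the filter on the cup with its foot in the cup's mouth, then put the press flat on the bottom inside the filter, and last the cap over the filter's rim so that it sits level and fully down. Set each part down gently rather than dropping it, and leave the salt shaker, the spice jar and the shot glass where they stand.

Things in the scene. Friction and masses are not known exactly. Their poses are not given: they have to be found in the camera images.
- saucer: Round white ceramic saucer lying loose on the worktop, 112 mm across and 12 mm high; its flat floor is 62 mm across and 4 mm thick, the border rises outward from it. Origin: centre of the underside; z up. It slides if pushed.
- cup: Small green espresso cup, upright, 52 mm high; foot 46 mm across, 65 mm at the rim, one handle. Origin: on its underside, 14.5 mm off the bowl's axis: the axis stands at local (0, +14.5 mm), the handle points to local -y as far as y = -47 mm, 13 to 52 mm up. z up. Grasp the bowl just below the rim from above, fingers closing along local x, clear of the handle.
- cup_mouth (a point): Centre of the cup's mouth, on the bowl's axis, at the height of the rim, 52 mm above the cup's underside. The free width inside is 50 mm or more at the rim and 46 mm or more 6 mm below it. Axes as the cup's.
- filter: Steel filter, upright: an open round chamber on a wide thin brim. Origin: centre of the underside, z up. Foot 41 mm across, z 0 to 6 mm, goes into the cup's mouth; brim 86 mm across, z 6 to 9, rests on the cup's rim; chamber 62 mm across outside (64 at the lip), 56 inside, rim at z = 50, inner floor at z = 10. Any yaw will do. Grasp the chamber's outside above the brim.
- press: Steel press: a perforated disc 50 mm across and 6 mm thick with a thin stem (7 mm) and a round steel knob, 16 mm across, from z = 39 to 52 mm. Stands disc down. Origin: centre of the underside, z up. It goes inside the filter, disc down on the inner floor; the knob then stands just above the filter's rim. Grasp the knob.
- cap: Domed steel cap, lying mouth down: skirt 76 mm across outside, 71 mm inside, 6 mm deep, then an inner shoulder that rests on the filter's rim, dome up to z = 26 mm, round black knob 18 mm across from z = 30 to 42 mm. Origin: centre of the skirt's lower edge, z up; seated, it lies 44 mm above the filter's origin and clears the press's knob. Grasp the knob.
- salt_shaker: Bystander among the parts: glass salt shaker with a grey-white top, 44 mm across, 90 mm high, upright. Origin: centre of the underside. Leave it where it stands.
- spice_jar: Bystander: spice jar with a green lid, 46 mm across, 106 mm high, upright beside the kettle. Origin: centre of the underside. Leave it where it stands.
- shot_glass: Bystander: empty shot glass, the nearer of two similar glasses standing together, 48 mm across, 58 mm high, upright at the right of the work. Origin: centre of the underside. Leave it where it stands.
There are look-alikes about, which are no part of the job. What is shaped like the press but blue or turquoise is not meant.

How it is judged:
By the outcome, as a careful person would: the job done as asked, in the order asked, and still so for the second after the job is handed in, with the robot touching nothing.
It also fails if it takes over 104 s, if anything falls off the work surface, if the arm or the gripper's body presses on something with over 40 N, if the wrist force passes 120 N, or if a joint passes its speed limit or range.

### The arm

A 6-joint arm with a two-finger parallel gripper is mounted at the origin on a cart in front of the work surface, level with it; the furniture and walls round the work are solid. World frame = base frame: x ahead of the robot, y to its left, z up, the work surface at z = 0. Lengths are in m, angles in rad, forces in N, time in s.
With the tool pointing down it reaches from about 0.35 to 0.925 m from the base axis. Payload 6.4 kg.
Tool frame: the origin (TCP) lies between the finger pads; the fingertips stand 22 mm ahead of it and the grasp point (between the pads) lies 3 mm ahead of it; z points along the fingers, y is the line along which they close (so a half turn about z gives the same grasp; the last joint's range is limited). The gripper opens to 85 mm and grips with 20 to 120 N. Pads are 22 mm wide; open, the fingers measure 114 mm over their backs; the gripper's body (76 mm by 85 mm) begins 54 mm behind the grasp point. The pads swing forward as they close: fully open they stand 13 mm farther back than shut.
Start: joints at [-1.3, 0.245, 1.558, -0, 1.339, -0.174], TCP at [0.28, -0.587, 0.253] pointing down, gripper open.
Joint ranges: [-3.13, 3.13], [-1.02, 2.26], [0.13, 2.54], [-0.95, 4.09], [0.21, 2.88], [-2.74, 2.74]. Speed limits (rad/s): [2.57, 2.57, 3.14, 3.14, 3.14, 3.14].

### API

Orientations are given as [roll, pitch, yaw] about the fixed x, y, z axes, in that order (R = Rz(yaw) Ry(pitch) Rx(roll)).
In Python, from bench import r gives the robot as it stands. The module is installed in compiled form; this text tells all that it offers. Calls block until the motion is done:
- r.move_ptp(position, orientation): joint-space move of the TCP to a pose.
- r.move_linear(position, orientation=None, vel=0.15, contact_N=None): straight line of the TCP; orientation=None keeps the orientation; vel is the mean speed in m/s. With contact_N (N) it stops when the force on the tool has changed by that much, and returns True; else False.
- r.goto_joints(angles): joint-space move.
- r.move_gripper(opening, effort=None): finger opening in m; effort is the grip in N (None keeps the last); returns when the fingers have stopped.
- r.pause(seconds).
- r.inverse_kinematics(position, orientation): joint angles nearest the present ones, or None.
- r.sense(): the state.
- r.read_camera(name): name is "side" or "top" or "wrist"; returns a dict with "pixels" (400x640x3 uint8, blue, green, red), "fov_y" (degrees; the focal length in pixels is half the picture's height over the tangent of half this angle, whatever the lens; pixels are square), "cx", "cy" (the principal point, pixels), "rvec" (rotation vector, rad) and "tvec" (3), from world to camera coordinates, as OpenCV has them. Camera axes: x right, y down, z forward; pixel columns grow to the right and rows downward; lengths in m; the calibration is good to about 2 mm. A picture is of the moment at which its call begins. There is no depth.
A pose or a line that the arm cannot do raises r.PlanningError and nothing moves.
- r.sign_off(): hands the job in; it is judged then, once.
The state is a dict: "time_s": time; "joint_positions": joint angles; "joint_vel": joint speeds; "tau": joint torques, N m; "eef_pos": TCP position; "ee_rot": TCP orientation; "ft_force": force on the tool from outside, world axes, zero at the start; "moment": the same for the moment, N m; "finger_gap": finger opening in m; "grip_force": force on a finger pad.
Only numpy, scipy, OpenCV 4.12 (cv2) and the standard library are available. Lean on these libraries where they do the work, as an engineer would, in place of code of your own. Each camera call takes 0.05 s, during which the arm holds its last target. There are 200 camera calls.

## Working session

There is one attempt and no reset: what is moved stays moved. The work goes in short steps, each a Python script; the robot and the scene stay as the last script left them, time stands still between calls to the robot, and variables do not carry over. Pictures are saved under pics/ and viewed, at most 14 in all, crops included, and the job is handed in when it is done.

```bash
mkdir -p pics
cat > h.py <<'E'
import numpy as np, cv2
from bench import r
def cam(n,save=None):
    c=r.read_camera(n); c['img']=np.ascontiguousarray(c['pixels']); 
    if save: cv2.imwrite(f'pics/{save}.png',c['img'])
    c['R']=cv2.Rodrigues(np.array(c['rvec'],float))[0]; c['t']=np.array(c['tvec'],float).ravel()
    c['f']=200/np.tan(np.radians(c['fov_y'])/2); c['C']=-c['R'].T@c['t']
    return c
def ray(c,u,v):
    d=c['R'].T@np.array([(u-c['cx'])/c['f'],(v-c['cy'])/c['f'],1]); return d
def onz(c,u,v,z):
    d=ray(c,u,v); return c['C']+d*(z-c['C'][2])/d[2]
def proj(c,p):
    q=c['R']@np.array(p)+c['t']; return np.array([c['cx']+c['f']*q[0]/q[2],c['cy']+c['f']*q[1]/q[2]])
E
python3 - <<'E'
from h import *
for n in('top','side','wrist'):
    c=cam(n,n+'0'); print(n,c['C'],c['fov_y'],c['cx'],c['cy'],ray(c,c['cx'],c['cy']),c['img'].shape)
s=r.sense();print(s['time_s'],s['ee_rot'],s['eef_pos'],s['finger_gap'],s['ft_force'])
E
```

```text
top [ 0.40581665 -0.41125888  1.11011537] 55.83412211956365 324.98520286968994 201.24009394187664 [ 0.13759696  0.02054243 -0.99027526] (400, 640, 3)
side [ 0.08176608 -1.30692211  0.47689476] 53.98079245036201 320.7366090988206 200.28011149615745 [ 0.44085961  0.81198271 -0.38252697] (400, 640, 3)
wrist [ 0.33772008 -0.55923462  0.37341492] 62.31663114485168 315.02602029490697 201.48456137269233 [-0.23368307 -0.10830652 -0.96626183] (400, 640, 3)
0.15 [-3.14007637e+00 -2.33024790e-04  4.44806434e-01] [ 0.27953958 -0.58637125  0.25242035] 0.08531006003494025 [0.32775187 0.42434375 0.4814493 ]
```

View pics/top0.png

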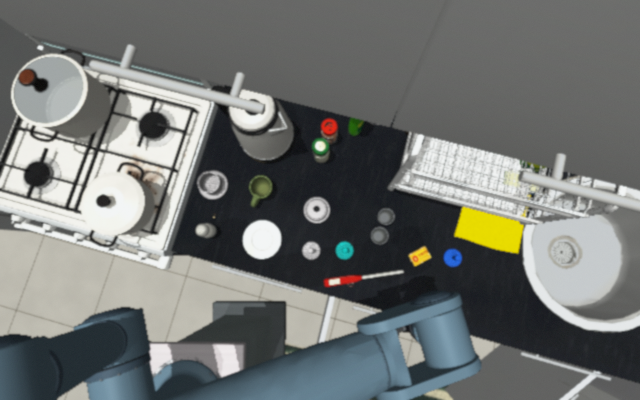

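View pics/side0.png

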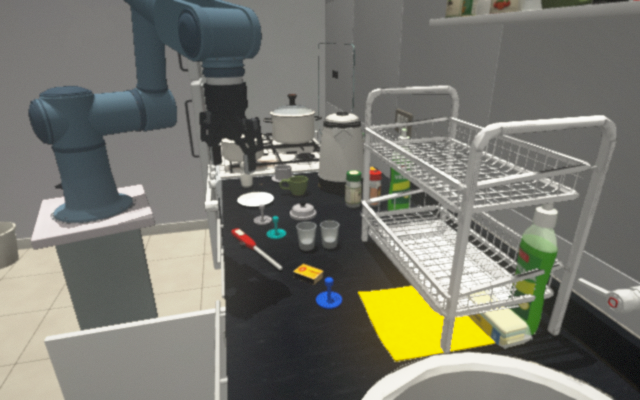

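Top view: the filter is at (212,184), the cup at (260,187) with its handle toward (255,203), the saucer at (262,239), the cap at (316,209) and the salt shaker at (206,230). There are three press candidates: grey steel (311,251), turquoise (345,250) and blue (453,257). Only the grey steel one fits. I'll confirm in one enlarged crop.

Run:
```python
from h import *
im=cv2.imread('pics/top0.png')[160:280,180:400]
cv2.imwrite('pics/crop0.png',cv2.resize(im,None,fx=3.6,fy=3.6,interpolation=cv2.INTER_CUBIC))
c=cam('top')
for n,u,v,z in [('filter',212,184,.05),('cup',260.5,185,.052),('hand',254.5,203,.045),('saucer',262,239,.012),('cap',316.5,209,.006),('capk',317,208,.042),('press',311,251,.05),('salt',206,230,.09),('glass',380,235,.058),('spice',320,146,.106),('turq',345,250,.03)]: print(n,onz(c,u,v,z).round(3))
```

```text
filter [ 0.602 -0.064  0.05 ]
cup [ 0.599 -0.205  0.052]
hand [ 0.548 -0.188  0.045]
saucer [ 0.447 -0.206  0.012]
cap [ 0.536 -0.364  0.006]
capk [ 0.535 -0.366  0.042]
press [ 0.413 -0.351  0.05 ]
salt [ 0.467 -0.067  0.09 ]
glass [ 0.458 -0.543  0.058]
spice [ 0.698 -0.376  0.106]
turq [ 0.417 -0.447  0.03 ]
```

View pics/crop0.png

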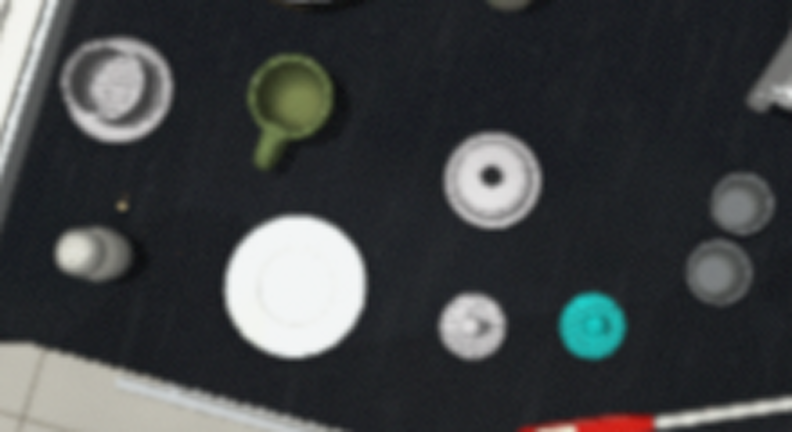

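The grey steel press at crop (473,326) is confirmed. Next is a closer look with the wrist camera.

Run:
```python
from h import *
r.move_ptp([0.46,-0.22,0.33],[np.pi,0,-0.32])
c=cam('wrist','w1'); s=r.sense(); print(s['time_s'],s['eef_pos'],c['C'],s['joint_positions'])
for p in [(.602,-.064,.05),(.599,-.205,.052),(.447,-.206,.012),(.535,-.365,.042),(.413,-.351,.05)]: print(proj(c,p))
```

```text
1.7833 [ 0.45983288 -0.2206659   0.32977948] [ 0.52103615 -0.24176432  0.45095004] [-6.69952823e-01 -1.45491041e-01  1.82385744e+00 -1.57690827e-04
  1.46357194e+00  1.22171936e+00]
[147.01377557  94.44012354]
[261.87371684  55.11581751]
[307.34855083 175.66375577]
[412.73873167  66.07707313]
[427.75601093 170.42672645]
```

View pics/w1.png

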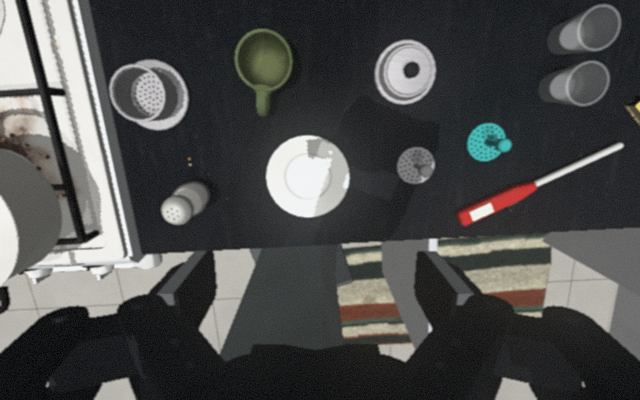

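Wrist view: cup rim about (263,58) with its handle at (263,105), saucer (308,176), filter chamber mouth (138,94), cap knob (411,69), press disc (416,165) with its knob at about (427,168). Now the cup and saucer contours.

```bash
cat >> h.py <<'E'
from scipy.optimize import least_squares
def wpts(c,cnt,z): return np.array([onz(c,u,v,z)[:2] for u,v in cnt.reshape(-1,2)])
def circ(P,it=3):
    x=np.r_[P.mean(0),0.03]
    x=least_squares(lambda x:np.hypot(*(P-x[:2]).T)-x[2],x,loss='soft_l1',f_scale=.0007).x
    return x, np.median(abs(np.hypot(*(P-x[:2]).T)-x[2]))
def big(m,near=None):
    cs=cv2.findContours(m.astype(np.uint8),cv2.RETR_EXTERNAL,cv2.CHAIN_APPROX_NONE)[0]
    if near is not None:
        cs=[k for k in cs if cv2.pointPolygonTest(k,near,True)>-6]
    return max(cs,key=cv2.contourArea)
def green(c):
    b,g,q=[c['img'][...,i].astype(int) for i in range(3)]
    return ((g-b>22)&(g-q>5)).astype(np.uint8)
def cup(c,z,near):
    m=green(c); k=big(m,near); f=np.zeros_like(m); cv2.drawContours(f,[k],-1,1,-1)
    o=cv2.morphologyEx(f,cv2.MORPH_OPEN,cv2.getStructuringElement(2,(27,27)))
    P=wpts(c,big(o,near),z); x,e=circ(P)
    K=wpts(c,k,z); d=np.hypot(*(K-x[:2]).T); h=K[d>.8*d.max()].mean(0)-x[:2]
    return x,e,np.degrees(np.arctan2(h[1],h[0]))
E
python3 - <<'E'
from h import *
c=cam('wrist')
print('cup',cup(c,.052,(263,58)))
g=c['img'].min(2)
k=big(cv2.morphologyEx((g>90).astype(np.uint8),cv2.MORPH_CLOSE,np.ones((5,5))),(308,176))
print('saucer',circ(wpts(c,k,.012)),cv2.minEnclosingCircle(wpts(c,k,.012).astype(np.float32)))
t=cam('top'); print('cup top',cup(t,.052,(260,185)))
k=big(t['img'].min(2)>120,(262,239)); print('saucer top',circ(wpts(t,k,.012)))
E
```

```text
cup (array([ 0.59339407, -0.20424388,  0.03180271]), np.float64(0.00036907146671943947), np.float64(156.63647155048238))
saucer (array([ 0.44497853, -0.20504998,  0.05643389]), np.float64(0.0002964367198240031)) ((0.4447825849056244, -0.20514845848083496), 0.057383228093385696)Traceback (most recent call last):
  File "<stdin>", line 7, in <module>
  File "h.py", line 32, in cup
    P=wpts(c,big(o,near),z); x,e=circ(P)
             ~~~^^^^^^^^
  File "h.py", line 25, in big
    return max(cs,key=cv2.contourArea)
ValueError: max() iterable argument is empty
```

Run:
```python
from h import *
O=[np.pi,0,-0.35]; c=[.5935,-.2042]
r.move_ptp([*c,.13],O)
r.move_linear([*c,.040],vel=.12)
r.move_gripper(.05,30); r.pause(.1)
s=r.sense(); print(s['finger_gap'],s['grip_force'],s['ft_force'])
r.move_linear([*c,.10],vel=.15)
t=[.4450,-.2050]
r.move_linear([*t,.10],vel=.15)
r.move_linear([*t,.050],vel=.1)
print(r.move_linear([*t,.041],vel=.015,contact_N=3)); s=r.sense(); print(s['eef_pos'],s['ft_force'],s['finger_gap'],s['time_s'])
cam('side','s1')
```

```text
0.06194428331867259 32.73137460462749 [0.17855475 0.55294923 5.34072951]
True
[ 0.44568574 -0.20540262  0.04548219] [0.56508926 0.61114498 4.49473977] 0.06213139257989039 6.95
```

View pics/s1.png

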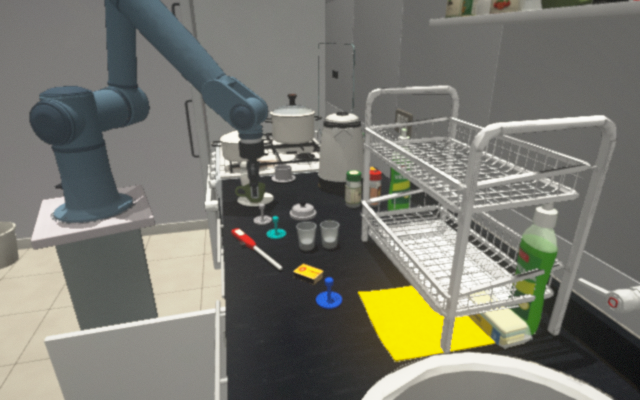

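The side view shows the cup on the saucer at (252,195), still gripped. I'll settle it, release, and measure the cup, saucer and filter from above.

Run:
```python
from h import *
t=[.4450,-.2050]
print(r.move_linear([*t,.0425],vel=.01,contact_N=4)); s=r.sense(); print(s['eef_pos'],s['ft_force'])
r.move_gripper(.078); s=r.sense(); print(s['ft_force'])
r.move_linear([*t,.12],vel=.15)
r.move_ptp([.40,-.19,.22],[np.pi,0,-.35])
c=cam('wrist','w2'); print(proj(c,(.445,-.205,.056)))
r.move_ptp([.58,-.13,.24],[np.pi,0,1.35])
c=cam('wrist','w3'); print(proj(c,(.6,-.064,.05)),c['C'],r.sense()['time_s'])
a=np.hstack([cv2.imread('pics/w2.png'),cv2.imread('pics/w3.png')]); cv2.imwrite('pics/w23.png',cv2.resize(a,(800,250),interpolation=cv2.INTER_AREA))
```

```text
True
[ 0.44617388 -0.20560455  0.04547464] [-1.64024121  0.50759348  7.01911902]
[ 0.04655393 -0.1932281   0.59995175]
[312.69751908 133.6071398 ]
[322.1983816  108.12999258] [ 0.59344506 -0.06735461  0.35994906] 10.0583
```

View pics/w23.png

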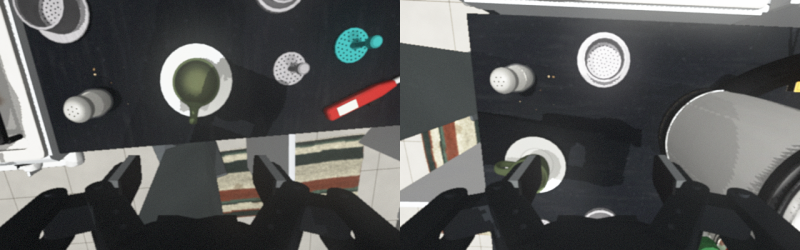

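The cup stands in the saucer at w2 about (313,130), and the filter is almost straight below the camera at w3 about (326,95). I'll fit both.

Run:
```python
from h import *
c=cam('wrist')
g=c['img'].min(2)
k=big(cv2.morphologyEx((g>70).astype(np.uint8),cv2.MORPH_CLOSE,np.ones((3,3))),(326.,94.))
print('brim',circ(wpts(c,k,.009)))
# lip: sample bright annulus of dark-gap edges
sub=g[20:170,240:410]; e=cv2.Canny(sub,40,110); v,u=np.nonzero(e); P=wpts(c,np.c_[u+240,v+20],.05)
for R in (.032,.028):
    x=np.array([.602,-.065])
    for _ in range(15):
        d=np.hypot(*(P-x).T); Q=P[abs(d-R)<.0025]
        x=least_squares(lambda y:np.hypot(*(Q-y).T)-R,x,loss='soft_l1',f_scale=.0005).x
    print('lip',R,x,len(Q))
cv2.imwrite('pics/f.png',cv2.resize(np.hstack([c['img'][20:170,240:410],cv2.imread('pics/w2.png')[50:200,220:390],cv2.cvtColor(e,8)]),None,fx=1.55,fy=1.55))
# cup/saucer in w2 : recompute camera
```

```text
brim (array([ 0.56044289, -0.39505486,  0.43428464]), np.float64(0.03656374926748773))
lip 0.032 [ 0.60085335 -0.06117126] 234
lip 0.028 [ 0.600443   -0.06305028] 269
```

View pics/f.png

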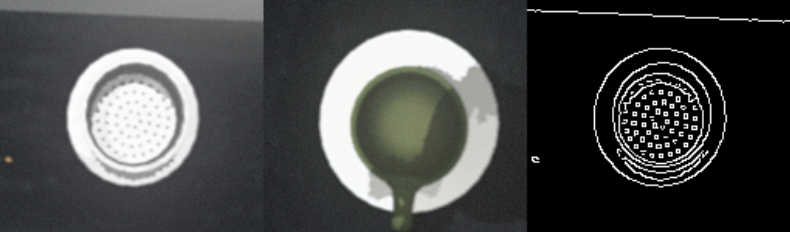

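```bash
cat >> h.py <<'E'
def edgefit(c,x,R,z,tol=.003,lo=40,hi=110,n=20):
    x=np.array(x,float); g=cv2.Canny(cv2.GaussianBlur(c['img'],(3,3),0),lo,hi); v,u=np.nonzero(g)
    q=proj(c,[*x,z]); k=np.hypot(u-q[0],v-q[1])<120; P=wpts(c,np.c_[u[k],v[k]],z)
    for i in range(n):
        t=tol if i>5 else 2*tol
        d=np.hypot(*(P-x).T); Q=P[abs(d-R)<t]
        x=least_squares(lambda y:np.hypot(*(Q-y).T)-R,x,loss='soft_l1',f_scale=.0005).x
    return x.round(4),len(Q)
E
python3 - <<'E'
from h import *
from scipy.spatial.transform import Rotation as T
c=cam('wrist'); s=r.sense()
for tol in (.003,.0015): print('brim',edgefit(c,(.6,-.064),.043,.009,tol))
Rt=T.from_euler('xyz',s['ee_rot']).as_matrix(); o=Rt.T@(c['C']-s['eef_pos']); M=c['R']@Rt
R2=T.from_euler('xyz',[np.pi,0,-.35]).as_matrix(); w=dict(c); w['img']=cv2.imread('pics/w2.png')
w['C']=np.array([.40,-.19,.22])+R2@o; w['R']=M@R2.T; w['t']=-w['R']@w['C']
for R in(.0325,): print('cup',edgefit(w,(.445,-.205),R,.056,.002), cup(w,.056,(313,130)))
print('saucer',edgefit(w,(.445,-.205),.056,.012,.002))
E
```

```text
brim (array([ 0.5998, -0.0595]), 147)
brim (array([ 0.6009, -0.0605]), 92)
cup (array([ 0.4464, -0.205 ]), 269) (array([ 0.44865523, -0.20350692,  0.01401279]), np.float64(0.000725190610499445), np.float64(-65.61733822104837))
saucer (array([ 0.4461, -0.2043]), 416)
```

Run:
```python
from h import *
f=[.6008,-.0610]; O=[np.pi,0,1.35]
r.move_gripper(.085)
r.move_ptp([*f,.13],O)
r.move_linear([*f,.034],vel=.1)
s=r.sense(); print(s['ft_force'],s['eef_pos'])
r.move_gripper(.05,40); r.pause(.1)
s=r.sense(); print(s['finger_gap'],s['grip_force'],s['ft_force'])
r.move_linear([*f,.145],vel=.15)
t=[.4463,-.2050]
r.move_linear([*t,.145],vel=.18)
r.move_linear([*t,.096],vel=.1); r.pause(.2); s=r.sense(); print(s['eef_pos'],s['ft_force'],s['finger_gap'],s['time_s'])
cam('side','s2')
im=cv2.imread('pics/s2.png')[120:240,190:340]; cv2.imwrite('pics/s2c.png',cv2.resize(im,None,fx=4,fy=4,interpolation=cv2.INTER_CUBIC))
```

```text
[0.31034477 0.37953625 0.63939272] [ 0.60149757 -0.06118964  0.0348438 ]
0.06012994203228592 43.65944640536327 [1.11654234 1.0131947  5.55039274]
[ 0.44681461 -0.20534635  0.09681506] [-0.46533268 -0.40336202 -1.33694326] 0.05971429520140134 15.6083
```

View pics/s2c.png

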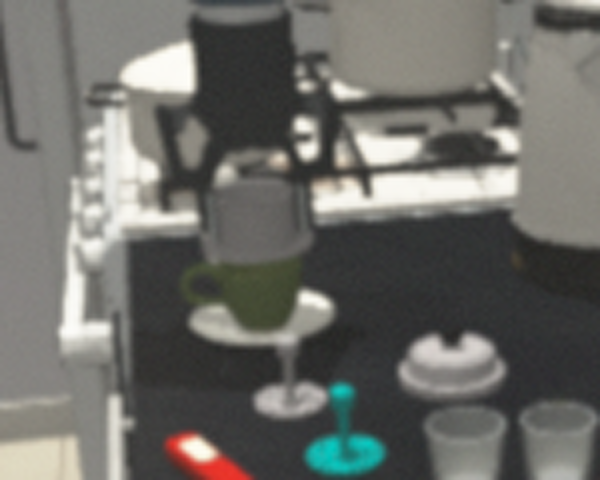

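The side view shows the filter gripped upright, centred above the cup at crop (260,230). Lowering with contact sensing.

Run:
```python
from h import *
t=[.4460,-.2048]
print(r.move_linear([*t,.082],vel=.02,contact_N=4)); s=r.sense(); print(s['eef_pos'],s['ft_force'],s['moment'],s['time_s'])
```

```text
True
[ 0.446441   -0.2047872   0.08965219] [0.68673004 0.35015522 2.73290693] [ 0.22180289 -0.0521645   0.00182735] 16.0917
```

Run:
```python
from h import *
t=[.4460,-.2048]
for i in range(2):
    r.pause(.2); s=r.sense(); print(s['eef_pos'],s['ft_force'],s['moment'])
    print(r.move_linear([*t,.083],vel=.01,contact_N=4))
s=r.sense(); print(s['eef_pos'],s['ft_force'],s['moment'],s['time_s'])
```

```text
[ 0.44622711 -0.20474729  0.08964662] [1.05277106 0.77341605 3.372297  ] [ 0.20119379 -0.18034339 -0.05600814]
True
[ 0.44688674 -0.20483165  0.08892115] [0.22188027 0.93431576 2.29642363] [ 0.2896301  -0.06961526  0.01769797]
True
[ 0.44723537 -0.20495132  0.08889993] [0.18596479 0.82477309 4.4631901 ] [ 0.29111777 -0.01739639  0.02264742] 17.0583
```

Run:
```python
from h import *
t=np.array([.4460,-.2048])
r.move_linear([*t,.0935],vel=.05); r.pause(.3); s=r.sense(); b=s['moment'].copy() if hasattr(s['moment'],'copy') else s['moment']; print('base',s['ft_force'],b)
for d in [(0,-.0018),(0,.0018),(.0018,0),(-.0018,0)]:
    p=t+d
    r.move_linear([*p,.0935],vel=.05)
    r.move_linear([*p,.083],vel=.02,contact_N=5); r.pause(.15); s=r.sense()
    print(d,s['eef_pos'].round(4) if hasattr(s['eef_pos'],'round') else s['eef_pos'],s['ft_force'],np.array(s['moment'])-b)
    if s['eef_pos'][2]<.0865: break
    r.move_linear([*p,.0935],vel=.05)
print(s['time_s'])
```

```text
base [ 0.06819047  0.60534484 -1.43071679] [-0.00082088  0.05381378  0.01363679]
(0, -0.0018) [ 0.4464 -0.2065  0.0887] [0.32987431 0.77278836 5.38465648] [ 0.29946841 -0.21515611 -0.00937026]
(0, 0.0018) [ 0.4461 -0.203   0.0893] [-0.20044541  0.59758151  4.9417516 ] [ 0.24123321 -0.01439265 -0.05883507]
(0.0018, 0) [ 0.4484 -0.2048  0.0889] [0.63036848 0.10962129 6.6613154 ] [ 0.28861444 -0.19041335 -0.03237468]
(-0.0018, 0) [ 0.4443 -0.2048  0.0889] [0.41042126 0.82063137 4.13179242] [ 0.16177157 -0.21914025  0.06140714]
21.3833
```

Run:
```python
from h import *
r.move_linear([.4460,-.2048,.115],vel=.1); r.pause(.1)
a=cam('side')['img'][140:220,210:310]; b=cam('wrist')['img']
a=cv2.resize(a,(500,400),interpolation=cv2.INTER_CUBIC); b=cv2.resize(b[160:400,220:420],(300,360))
o=np.zeros((400,800,3),np.uint8); o[:,:500]=a; o[:360,500:]=b; cv2.imwrite('pics/v1.png',o)
print(r.sense()['ee_rot'])
```

```text
[-3.13994767 -0.00439853  1.34855211]
```

View pics/v1.png

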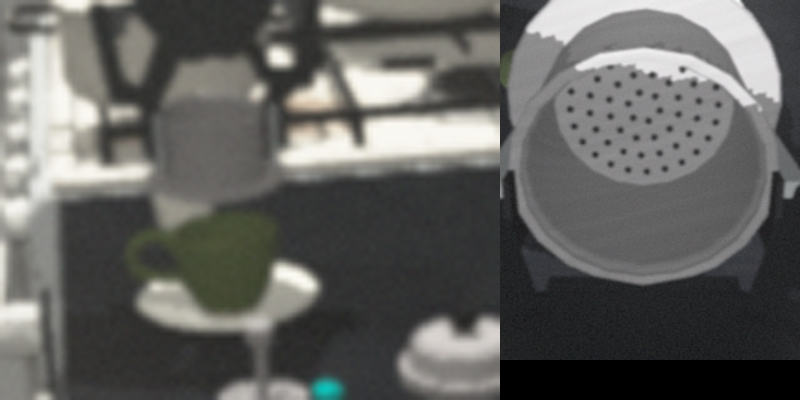

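The crop shows the cup and saucer, possibly tilted, with the right side higher at (320,275) than the left at (135,300). I'll move the filter aside and check.

Run:
```python
from h import *
r.move_linear([.4460,-.2048,.15],vel=.15)
r.move_linear([.56,-.10,.15],vel=.18); r.pause(.1)
b=cam('side','s3')['img']; a=cv2.imread('pics/side0.png'); t=cam('top','t3')
o=np.hstack([cv2.resize(i,(400,300),interpolation=cv2.INTER_CUBIC) for i in (a[170:230,220:300],b[170:230,220:300])])
p=np.hstack([cv2.resize(i,(400,300),interpolation=cv2.INTER_CUBIC) for i in (t['img'][195:270,212:312],cam('wrist','w4')['img'][::1])])
cv2.imwrite('pics/v2.png',np.vstack([o,p])); print(r.sense()['time_s'])
```

```text
23.8417
```

View pics/v2.png

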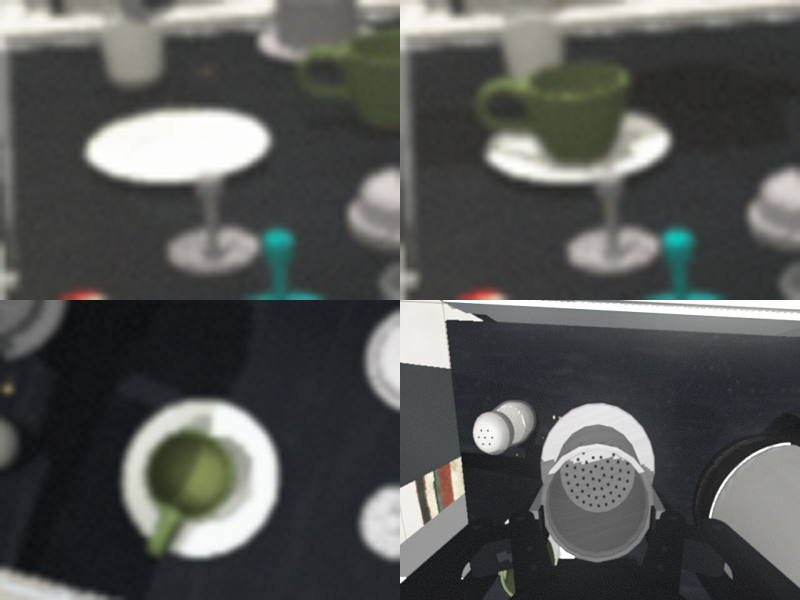

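The saucer's slant is the same as in the first picture, so it comes from the camera and the cup stands level. I'll re-measure cup and saucer from top and side at known heights.

Run:
```python
from h import *
t=cam('top'); s=cam('side')
print('top cup',edgefit(t,onz(t,259.5,238.8,.056)[:2],.0325,.056,.004), onz(t,259.5,238.8,.056)[:2])
print('top saucer',edgefit(t,onz(t,262,239.5,.012)[:2],.056,.012,.003))
m=green(s); k=big(m,(256.,193.)); print(cv2.boundingRect(k))
f=np.zeros_like(m); cv2.drawContours(f,[k],-1,1,-1)
for v in range(180,205,2):
    u=np.nonzero(f[v])[0]; print(v,u.min() if len(u) else 0,u.max() if len(u) else 0,end='; ')
print()
for z in (.056,.004): print(proj(s,(.446,-.205,z)))
for z in (.056,): print(onz(s,255.5,185.5,z))
w=cam('wrist'); g=np.array(r.sense()['eef_pos']); print('filter in hand vs tcp', g.round(4))
for z,R in((.05,.032),(.05,.028),(.009,.043)): print(edgefit(w,g[:2],R,g[2]-.0345+z,.002)[0]-g[:2])
```

```text
top cup (array([ 0.447 , -0.2062]), 77) [ 0.44566457 -0.20732379]
top saucer (array([ 0.4469, -0.205 ]), 139)
(236, 183, 30, 15)
180 0 0; 182 0 0; 184 253 264; 186 238 265; 188 236 263; 190 246 256; 192 251 255; 194 254 256; 196 249 252; 198 0 0; 200 0 0; 202 0 0; 204 0 0; 
[254.22180731 185.25226616]
[255.40225452 200.75527423]
[ 0.44868807 -0.2090721   0.056     ]
filter in hand vs tcp [ 0.5599 -0.1003  0.1501]
[0.00152638 0.00167091]
[0.00112638 0.00787091]
[-0.00317362 -0.01192909]
```

Run:
```python
from h import *
from scipy.spatial.transform import Rotation as T
w=cam('wrist'); s=r.sense(); g=np.array(s['eef_pos']); Rt=T.from_euler('xyz',s['ee_rot']).as_matrix()
a=np.linspace(0,2*np.pi,72)
for n,z,R in(('lip',.05,.032),('in',.05,.028),('brim',.009,.043),('floor',.010,.028)):
    q=np.array([proj(w,g+[R*np.cos(i),R*np.sin(i),z-.0345]) for i in a]); print(n,q.min(0).round(1),q.max(0).round(1))
print('px/mm lip',np.linalg.norm(proj(w,g+[.001,0,.0155])-proj(w,g+[0,0,.0155])))
im=w['img'][110:390,190:440]; cv2.imwrite('pics/v3.png',cv2.resize(im,None,fx=2.1,fy=2.1))
```

```text
lip [227.3 212.8] [406.2 373. ]
in [238.5 224.2] [395.  364.2]
brim [226.3 162.8] [406.4 330.4]
floor [257.5 196. ] [375.3 305.5]
px/mm lip 2.777496438606807
```

View pics/v3.png

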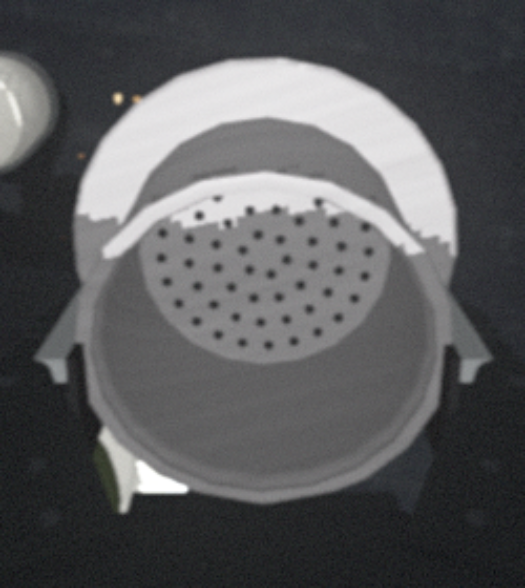

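Lip, brim and floor all sit 22–26 px above where a centred grasp would put them. So the filter is held about 9 mm off-centre along tool x and slightly tilted: my first fit locked onto wrong edges. I'll put it back down, measure properly and regrasp.

Run:
```python
from h import *
f=[.6008,-.0610]; O=[np.pi,0,1.35]
r.move_linear([*f,.15],vel=.18); r.move_linear([*f,.045],vel=.12)
print(r.move_linear([*f,.033],vel=.02,contact_N=4)); print(r.sense()['eef_pos'])
r.move_gripper(.085); r.move_linear([*f,.10],vel=.15)
r.move_ptp([.58,-.13,.24],O); r.pause(.2)
c=cam('wrist','w5'); g=c['img'].min(2)
for th in (100,130,160):
    m=(g>th).astype(np.uint8); k=cv2.convexHull(big(m,(326.,94.))); m[:]=0; cv2.fillConvexPoly(m,k,1); k=big(m)
    print(th,cv2.boundingRect(k),'brim',circ(wpts(c,k,.009)))
t=cam('top'); print(r.sense()['time_s'])
k=big(t['img'].min(2)>100,(212,184)); m=np.zeros((400,640),np.uint8); cv2.fillConvexPoly(m,cv2.convexHull(k),1); print(cv2.boundingRect(k),circ(wpts(t,big(m),.009)))
```

```text
True
[ 0.60099866 -0.06098391  0.0359655 ]
100 (280, 47, 87, 92) brim (array([ 0.60338067, -0.04882485,  0.04348399]), np.float64(0.00021019640327635952))
130 (280, 48, 87, 90) brim (array([ 0.60339715, -0.04878064,  0.04300608]), np.float64(0.0002382386359176883))
160 (281, 48, 85, 90) brim (array([ 0.60335414, -0.0487668 ,  0.0426683 ]), np.float64(0.00020658177716222775))
27.9583
(209, 172, 17, 28) (array([ 0.60386744, -0.06489055,  0.0303863 ]), np.float64(0.004603987831483851))
```

Run:
```python
from h import *
f=[.6032,-.0488]; O=[np.pi,0,1.35]
r.move_ptp([*f,.12],O)
r.move_linear([*f,.034],vel=.1)
r.move_gripper(.05,40); r.pause(.1); s=r.sense(); print(s['finger_gap'],s['eef_pos'])
r.move_linear([*f,.145],vel=.15)
t=[.4462,-.2053]
r.move_linear([*t,.145],vel=.18)
r.move_linear([*t,.098],vel=.1); r.pause(.2); b=np.array(r.sense()['moment'])
print(r.move_linear([*t,.083],vel=.02,contact_N=4)); r.pause(.1); s=r.sense(); print(s['eef_pos'],s['ft_force'],s['moment']-b,s['time_s'])
```

```text
0.0604202285855663 [ 0.60392198 -0.04895714  0.03517497]
True
[ 0.44593389 -0.20521167  0.08514025] [-0.28841371  0.58297581  5.46978049] [-0.01591952  0.20845479 -0.086263  ] 33.8833
```

It is seated at the expected height (0.0851). I'll release, then measure the filter lip and the press from above.

```bash
cat >> h.py <<'E'
def hull(c,th,near,z,ch=None):
    g=c['img'].min(2); m=(g>th).astype(np.uint8); k=cv2.convexHull(big(m,near)); m[:]=0; cv2.fillConvexPoly(m,k,1); k=big(m)
    return cv2.boundingRect(k),circ(wpts(c,k,z))
E
python3 - <<'E'
from h import *
t=[.4460,-.2052]
r.move_gripper(.075); s=r.sense(); print(s['ft_force'])
r.move_linear([*t,.15],vel=.15)
r.move_ptp([.40,-.21,.28],[np.pi,0,-.25]); r.pause(.2)
c=cam('wrist','w6'); print(proj(c,(.446,-.205,.059)),proj(c,(.446,-.205,.1)),proj(c,(.413,-.351,.05)),proj(c,(.413,-.351,.003)),r.sense()['time_s'])
E
```

```text
[ 0.23493669 -0.20655324  0.43419409]
[298.60940021 134.49718738] [296.36268957 137.41227232] [443.32466822 129.76812506] [428.36736673 127.77484652] 36.3833
```

View pics/w6.png

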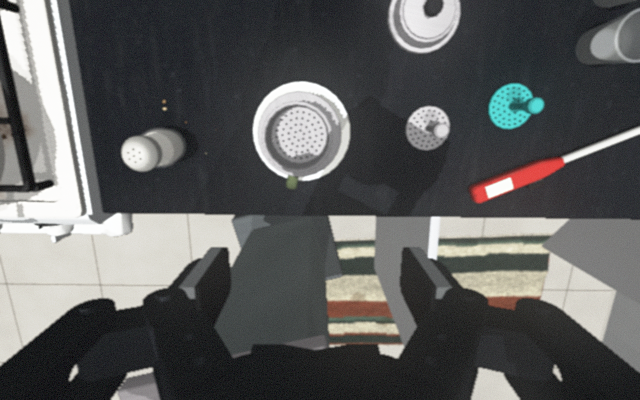

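The filter sits in the cup at (301,132) and the grey press is at (428,128). A closer look at the press from straight above will fix its centre.

Run:
```python
from h import *
r.move_ptp([.353,-.333,.19],[np.pi,0,-.25]); r.pause(.25)
c=cam('wrist','w7'); print(c['C']); q=proj(c,(.413,-.349,.006)); print(q)
for th in (70,90,110):
    g=c['img'].min(2); k=big(g>th,(float(q[0]),float(q[1])))
    print(th,cv2.boundingRect(k),circ(wpts(c,k,.006)))
print(hull(c,90,(float(q[0]),float(q[1])),.006))
# knob: bright/dark inner blob via Hough
im=c['img']; g=cv2.cvtColor(im,6); h=cv2.HoughCircles(g[50:200,240:400],cv2.HOUGH_GRADIENT,1,5,param1=90,param2=12,minRadius=6,maxRadius=16)
print(None if h is None else [(a+240,b+50,rr,onz(c,a+240,b+50,.0455)[:2].round(4)) for a,b,rr in h[0][:4]])
y,x=int(q[1]),int(q[0]); cv2.imwrite('pics/v4.png',cv2.resize(im[y-50:y+50,x-60:x+60],None,fx=5,fy=5,interpolation=cv2.INTER_CUBIC)); print(x-60,y-50)
```

```text
[ 0.41620954 -0.34910383  0.31237991]
[315.53724799 117.22892539]
70 (286, 86, 59, 61) (array([ 0.41368463, -0.348683  ,  0.02572983]), np.float64(0.00024782687558720824))
90 (287, 87, 58, 59) (array([ 0.41369871, -0.34863714,  0.02536872]), np.float64(0.00021236610383208038))
110 (287, 87, 57, 59) (array([ 0.41372185, -0.34861193,  0.02512151]), np.float64(0.00021659960220964114))
((287, 87, 58, 59), (array([ 0.41371862, -0.34870488,  0.02555816]), np.float64(0.0002441698553725703)))
[(np.float32(314.5), np.float32(116.5), np.float32(9.4), array([ 0.4141, -0.3484])), (np.float32(306.5), np.float32(105.5), np.float32(15.4), array([ 0.4237, -0.3444])), (np.float32(324.5), np.float32(105.5), np.float32(15.4), array([ 0.4202, -0.3579])), (np.float32(327.5), np.float32(122.5), np.float32(7.3), array([ 0.4072, -0.3571]))]
255 67
```

View pics/v4.png

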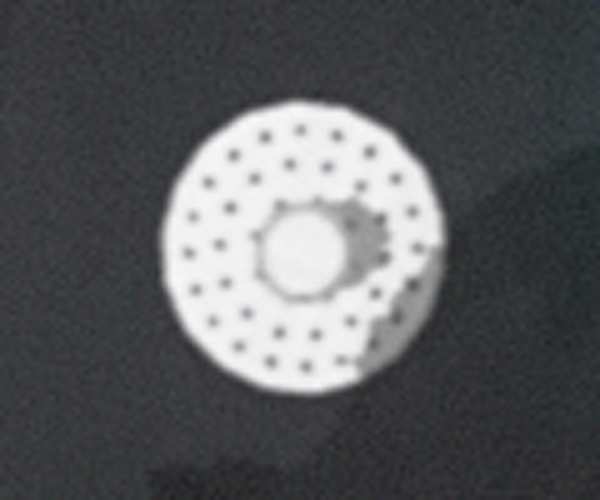

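Press centre is (0.4138,-0.3486), fitted radius 25 mm, with the knob concentric. I'll measure the cap and seated filter the same way, then grasp the press.

Run:
```python
from h import *
O=[np.pi,0,-.25]
r.move_ptp([.476,-.350,.20],O); r.pause(.2)
c=cam('wrist','w8'); q=proj(c,(.535,-.366,.003)); 
for th in (90,120): print('cap',hull(c,th,(float(q[0]),float(q[1])),.003))
m=(c['img'].max(2)<70).astype(np.uint8)
for k in cv2.findContours(m,cv2.RETR_LIST,cv2.CHAIN_APPROX_NONE)[0]:
    if 100<cv2.contourArea(k)<3000: 
        u=k.reshape(-1,2).mean(0); print('dark',u,cv2.contourArea(k),onz(c,*u,.037)[:2])
r.move_ptp([.386,-.190,.26],O); r.pause(.2)
c=cam('wrist','w9'); print(c['C'])
for R,z in((.043,.059),(.032,.1),(.028,.1)): print('filter',R,[edgefit(c,(.4459+a,-.2051+b),R,z,.0015) for a,b in((0,0),(.003,0),(0,.003),(-.003,-.003))])
k=hull(c,120,tuple(map(float,proj(c,(.446,-.205,.06)))),.012); print('saucer',k)
r.move_gripper(.04)
p=[.4135,-.3485]
r.move_ptp([*p,.12],O); r.move_linear([*p,.055],vel=.1)
r.move_gripper(.005,40); r.pause(.1); s=r.sense(); print(s['finger_gap'],s['grip_force'],s['eef_pos'],s['ft_force'])
r.move_linear([*p,.18],vel=.15); r.pause(.1); s=r.sense(); print(s['finger_gap'],s['ft_force'],s['time_s'])
```

```text
cap ((272, 75, 84, 87), (array([ 0.5323404 , -0.36372545,  0.03913162]), np.float64(0.00022775636103079117)))
cap ((272, 75, 84, 87), (array([ 0.53243347, -0.36364006,  0.03874378]), np.float64(0.00020934588356085956)))
dark [557.04545455 372.5       ] 147.0 [ 0.22496939 -0.54384385]
dark [ 73.18604651 372.27906977] 147.5 [ 0.34937024 -0.06036566]
dark [617.64102564 273.47435897] 111.0 [ 0.32474617 -0.60659236]
dark [328.44444444 239.77083333] 2100.0 [ 0.42566135 -0.35051379]
dark [562.2012987 222.       ] 271.0 [ 0.38972656 -0.55915209]
dark [534.56666667 211.45      ] 124.0 [ 0.40600165 -0.53581069]
dark [365.21052632 211.56140351] 129.5 [ 0.44368356 -0.38888379]
dark [381.82727273 214.53636364] 243.0 [ 0.43723696 -0.4027498 ]
dark [172.07594937 170.64556962] 160.5 [ 0.52166322 -0.23444657]
[ 0.44874433 -0.20776704  0.38068803]
filter 0.043 [(array([ 0.4456, -0.2055]), 345), (array([ 0.4456, -0.2055]), 345), (array([ 0.4456, -0.2055]), 345), (array([ 0.4456, -0.2055]), 345)]
filter 0.032 [(array([ 0.4423, -0.2098]), 210), (array([ 0.4505, -0.2037]), 210), (array([ 0.4463, -0.2001]), 197), (array([ 0.4423, -0.2098]), 210)]
filter 0.028 [(array([ 0.4459, -0.205 ]), 265), (array([ 0.4459, -0.205 ]), 265), (array([ 0.4459, -0.205 ]), 265), (array([ 0.4417, -0.2073]), 149)]
saucer ((262, 61, 105, 108), (array([ 0.44522768, -0.20537888,  0.05627296]), np.float64(0.00024298249131272237)))
0.01370907910308277 39.16647528203612 [ 0.41400603 -0.34887479  0.05583593] [0.10435255 2.29528711 5.85896009]
0.01356637764406978 [ 0.46320122  0.49321432 -0.26366939] 42.85
```

Run:
```python
from h import *
t=[.4455,-.2052]
r.move_linear([*t,.18],vel=.18); r.move_linear([*t,.128],vel=.1); r.pause(.25)
s=r.sense(); b=np.array(s['moment']); print(s['eef_pos'],s['finger_gap'])
print(r.move_linear([*t,.1135],vel=.02,contact_N=3)); r.pause(.1); s=r.sense(); print(s['eef_pos'],s['ft_force'],s['moment']-b,s['finger_gap'],s['time_s'])
```

```text
[ 0.44590614 -0.20547932  0.12872393] 0.013858225545463025
True
[ 0.44548022 -0.2051396   0.11572558] [ 0.00733518 -0.01338026  5.88883499] [-0.04951611 -0.10210046  0.04377814] 0.013901303401424356 45.4333
```

Run:
```python
from h import *
O=[np.pi,0,-.25]; t=[.4455,-.2052]
r.move_gripper(.021); print(r.sense()['ft_force'])
r.move_linear([*t,.135],vel=.04); r.move_linear([*t,.19],vel=.15)
r.move_gripper(.045)
p=[.5321,-.3636]
r.move_ptp([*p,.13],O); r.move_linear([*p,.06],vel=.1)
print(r.move_linear([*p,.049],vel=.03,contact_N=4))
r.move_gripper(.005,40); r.pause(.1); s=r.sense(); print(s['finger_gap'],s['grip_force'],s['eef_pos'],s['ft_force'])
r.move_linear([*p,.20],vel=.15); r.pause(.1); s=r.sense(); print(s['finger_gap'],s['ft_force'],s['time_s'])
c=cam('side','s5'); a=c['img'][100:230,210:340]; w=cam('top','t5')['img'][195:270,212:312]
cv2.imwrite('pics/v5.png',np.hstack([cv2.resize(a,(400,400),interpolation=cv2.INTER_CUBIC),cv2.resize(w,(400,400),interpolation=cv2.INTER_CUBIC)]))
```

```text
[-0.24529384 -1.0520165   0.7826502 ]
False
0.015860699650798185 39.009912045439705 [ 0.53228054 -0.36385548  0.04939415] [ 1.03207977 -0.08435787  1.34156622]
0.014965232928371684 [ 0.41413053 -0.16568145 -0.42461851] 51.0833
```

View pics/v5.png

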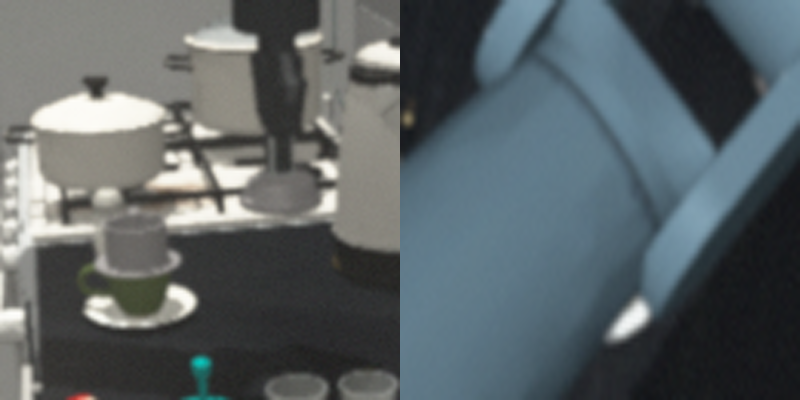

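The side crop shows the stack upright (130,270) and the cap held level (280,195). The press is gone from the worktop. Placing the cap.

Run:
```python
from h import *
t=[.4455,-.2052]
r.move_linear([*t,.20],vel=.12); r.move_linear([*t,.156],vel=.08); r.pause(.25)
s=r.sense(); b=np.array(s['moment']); print(s['eef_pos'],s['finger_gap'])
print(r.move_linear([*t,.1405],vel=.015,contact_N=3)); r.pause(.1); s=r.sense(); print(s['eef_pos'],s['ft_force'],s['moment']-b,s['finger_gap'],s['time_s'])
```

```text
[ 0.44580068 -0.20541233  0.1565748 ] 0.015357173478540891
True
[ 0.44543222 -0.20518219  0.14324589] [-0.60394902 -0.1447642   5.47463174] [ 0.03897301 -0.01109253  0.04471749] 0.015754515213099052 54.6917
```

Seated at 0.1432 against 0.1434 expected. I'll release, retreat and check by numbers.

Run:
```python
from h import *
O=[np.pi,0,-.25]; t=[.4455,-.2052]
r.move_gripper(.04); print(r.sense()['ft_force'])
r.move_linear([*t,.22],vel=.12)
r.move_ptp([.386,-.190,.30],O); r.pause(.3)
c=cam('wrist','w10')
for R,z in((.038,.097),(.043,.059)): print(R,edgefit(c,(.4457,-.2053),R,z,.0015))
print('saucer',hull(c,120,tuple(map(float,proj(c,(.446,-.205,.06)))),.012))
s=cam('side'); m=green(s); k=big(m,(254.,192.)); print('cup side',cv2.boundingRect(k), 'pred knob top',proj(s,(.4457,-.2053,.136)),'skirt L/R',proj(s,(.4457-.038*.879,-.2053+.038*.477,.094)),proj(s,(.4457+.038*.879,-.2053-.038*.477,.094)))
g=cv2.cvtColor(s['img'],6); 
for v in range(158,186,2): print(v,g[v,234:278:2])
print(r.sense()['time_s'])
```

```text
[ 0.26693893  0.03433041 -0.39210885]
0.038 (array([ 0.4455, -0.2055]), 294)
0.043 (array([ 0.4451, -0.2055]), 290)
saucer ((268, 65, 95, 98), (array([ 0.44523016, -0.20535912,  0.05637932]), np.float64(0.0002722006657153407)))
cup side (252, 197, 1, 1) pred knob top [252.26715952 160.42499248] skirt L/R [240.85269676 173.73193705] [265.69585924 173.55085967]
158 [141 140 139 140 138 137 137 134 135 128 125 120 143 203 243 245 244 244
 242 240 239 179]
160 [135 139 132 132 141 147 147 127 109  86  85 105 171 194 208 206 207 205
 205 202 211 177]
162 [187 180 129 131 210 222 214 149  63  50  51  92 111 112  93  83  92 100
 105 110 104  89]
164 [108  94  84 146 192 197 187 170 127  72  75 150 159 134  85  60  61  80
  91 107 103 153]
166 [ 61  60  65 122 157 164 182 182 159 134 133 169 181 176 145 105 115 170
 189 191 157 218]
168 [107 116 115 115 121 114 125 127 126 128 130 156 154 148 119 131 152 207
 225 224 218 241]
170 [134 135 135 140 138 103 106 108 113 118 114 118 116 106 107 146 218 237
 243 244 244 242]
172 [152 171 163 161 144 108 106 108 110 117 113 110 113 118 121 130 199 228
 229 214 193 192]
174 [232 235 230 206 117 101 106 111 112 113 114 107 121 122 108 101 123 135
 146 135 125 118]
176 [160 157 148 155 141 108 102 105 106 106 106 104 102  99  95  78  76  80
  91  81  73  63]
178 [132 128 104 123 151 115 101 102 104 107 104 103  99  97  92  70  54  56
  53  54  55  53]
180 [ 58  56  57  92 146 117  99 101 103 104 104 101  97  96  92  80  72  56
  56  53  53  54]
182 [ 56  55  55  75 144 125 100 100 103 105 103 103 101  99  92 102 129  89
  57  57  54  53]
184 [ 58  55  55  74 148 126 100 100 104 103 103 103  99  96  91  96 115 112
  59  52  53  52]
56.7333
```

```bash
python3 -c "
from bench import r
print(r.sign_off())"
```

```text
the job is handed in; nothing more can be done
None
```

The coffee maker is built up on the saucer (cup, filter, press, cap) and handed in at about 57 s. The filter took a second grasp because my first was off-centre. Its foot touched the cup lightly several times, but it then seated at the right height, as did the press and cap.

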